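# Park the green bobbin at the top of its gutter

### The arm

A 7-joint arm with a two-finger parallel gripper is mounted at the origin on the work surface. World frame = base frame: x ahead of the robot, y to its left, z up, the work surface at z = 0. Lengths are in m, angles in rad, forces in N, time in s.
With the tool pointing down it reaches from about 0.4 to 0.85 m from the base axis. Payload 10.4 kg.
Tool frame: the origin (TCP) lies midway between the tips of the shut fingers; the grasp point (between the pads) lies 19 mm behind it (manip.tcp_to_grasp is the distance from the TCP to the grasp point, in m); x points along the fingers, y is the direction in which the jaws open and shut, and the axes are right-handed (so a half turn about x gives the same grasp; the last joint's range is limited). The gripper opens to 85 mm and grips with 20 to 120 N. Pads are 22 mm wide; open, the fingers measure 114 mm over their backs; the gripper's body (76 mm by 85 mm) begins 54 mm behind the grasp point. The pads swing forward as they close: fully open they stand 13 mm farther back than shut.
Start: joints at [1.31, 0.332, -0.065, 1.46, 0.022, 1.35, -0.088], TCP at [0.147, -0.607, 0.231] pointing down, gripper open.
Joint ranges: [-2.6, 2.6], [-0.5, 2.12], [-1.47, 1.34], [0.16, 2.42], [-1.27, 4.41], [0.06, 2.06], [-2.6, 2.6]. Speed limits (rad/s): [2.22, 2.22, 2.79, 2.79, 3.14, 3.14, 3.14].

### API

Orientations are given as a unit quaternion [x, y, z, w].
In Python, from workcell import monitor, viewer, manip gives the robot as it stands. The module is installed in compiled form; this text tells all that it offers.
- The arm moves only by the tool send_rows, never from a script. Its arguments are lists of equal length, an entry for each row: "grip": the closure in counts, from 0 (fully open) to 255 (shut); "offset": the shift along the tool's x, y, z in mm, a list of three; "twist": the turn about the tool's x in degrees. In form: {"grip": [grip, ...], "offset": [[tx, ty, tz], ...], "twist": [twist, ...]}. A call has exactly 5 rows; each row is the pose to reach, as a shift and turn from the pose commanded when the call began, along the tool's axes at that moment; what a row does not reach only later rows make up. A row lasts 1/12 s, in which the tool goes at most 41.7 mm and 7.16 degrees, less where a joint would pass 70% of its speed; a pose out of reach is approached as far as the arm can. A call with a gripper value outside its range is refused whole. The fingers move at their own pace and stop on an object; "newtons" is the grip in N (left out, the last holds). Time passes only in rows, so rows that repeat a pose let the fingers close, or fill a call up. It gives the time, the measured TCP pose, the force and the opening at its end, in the units of the state.
- monitor.get_obs(): the state, without advancing time (a new reading comes with each control period).
- viewer.camera(name): name is "side" or "top" or "wrist"; returns (picture, depth): 420x560x3 uint8, blue, green, red; 420x560 float32, m along the optical axis (not along the pixel's ray), 0 where there is no reading.
- viewer.camera_model(name): a dict with "camera_matrix" (3x3 intrinsics, pixels), "R" (3x3) and "t" (3): a world point X has camera coordinates R X + t; the wrist camera has in their place "mount" (4x4, takes a point from camera to tool coordinates, whose origin is the TCP and whose axes are the tool frame's). Camera axes: x right, y down, z forward; pixel columns grow to the right and rows downward; lengths in m; the calibration is good to about 2 mm. The wrist camera is an equidistant fisheye: a pixel r from the principal point sees the ray r / f radians off the axis. A picture is of the moment at which its call begins: read the wrist's pose just before it. camera_model takes no time and is no camera call.
- manip.hand_in(): hands the job in, once; it reports no verdict.
Trained networks look in the newest picture that a camera, given by its name, has taken for a name from the list of things; names that differ only in an ending like _2 or _b are one class to them, and where a whole thing is asked for, a point or a joint stands for the part that bears it (a point fixed in the world has none). Each returns a list of dicts, best first, with "score" (0 to 1); they miss things now and then, are a little off and sometimes report something else, mostly with a low value. They report only what shows in the picture. A call takes as long as a camera call. They do not tell look-alikes from the thing itself.
- viewer.recognise(target, camera): "box" ([left, top, width, height] in pixels, round what is visible of it).
- viewer.regions_of(target, camera): "region" (420x560 bool, what is visible of it) and "box" ([left, top, width, height] in pixels, round what is visible of it).
- viewer.spot_point(target, camera): "position" ([column, row] in pixels: a listed point, or the origin of a listed thing).
The state is a dict: "clock": time; "joint_pos": joint angles; "joint_velocities": joint speeds; "tau": joint torques, N m; "position": TCP position; "ee_rot": TCP orientation; "ft_force": force on the tool from outside, world axes, zero at the start; "torque": the same for the moment, N m; "grip_width": opening from 0.0 (shut) to 1.0 (fully open).
Only numpy, scipy, OpenCV 4.12 (cv2) and the standard library are available. Lean on these libraries where they do the work, as an engineer would, in place of code of your own. Each camera call takes 0.05 s, during which the arm holds its last target.

### The job

Gently roll the green bobbin up its sloping gutter with your fingertips and over the crest, so that it settles against the dark stop at the top and cannot roll back. Only push it: do not lift it out of the gutter and do not flick it or squeeze it. Leave the red bobbin resting at the bottom of the other gutter and everything else on the bench where it is.

Things in the scene. Friction and masses are not known exactly. Their poses are not given: they have to be found in the camera images.
- green_bobbin: Empty machine bobbin with green flanges, lying across its gutter. 76 mm long: two flanges 64 mm in diameter, 8 mm thick, joined by a pale wooden core 26 mm in diameter, 60 mm long between them; about 120 g, rolls freely. Origin at its centre on the axis; y is the rolling axis, x and z turn as it rolls. Starts at rest against the low lip of the left or right gutter.
- red_bobbin: Identical bobbin with red flanges, at the low lip of the other gutter; stays there. Same origin and axes.
- rack: Fixed wooden rack with two parallel gutters, 240 x 200 mm, on the middle of the bench, yaw within 0.45 rad. Origin at the centre of its underside on the bench; x is level and points the uphill way (roughly away from the robot), z up. Gutter centre lines at y = +46 and -46 mm, each 84 mm wide inside; walls 8 mm thick, 22 mm higher than the gutter floor. Heights along x: see the points.
- home_left (a point): Centre of a bobbin at rest at the top stop of the left (+y) gutter: (73, 46, 82) mm in the rack's frame, axes as the rack's. In the rack's frame the crest is at x = 50, z = 54 mm; beyond it the floor falls at 10 degrees to the stop's face at x = 105 mm (floor z = 44, stop 45 mm higher). Past the crest a bobbin rolls to the stop by itself; let go before it, it rolls back to the lip.
- home_right (a point): The same for the right (-y) gutter: (73, -46, 82) mm in the rack's frame.
- slope (a point): On the gutter floor at the face of the low lip, midway between the gutters: (-100, 0, 30) mm in the rack's frame; x points up along the floor (9 degrees above level, up to the crest), z square to that floor. The lip is 12 mm thick and 8 mm higher than the floor, so fingers can pass over it behind the core; a bobbin there has its centre at x = -83, z = 65 mm in the rack's frame.
- stone: Sharpening stone on a wooden block, 50 x 170 x 36 mm, lies left of the rack. Origin centre of underside.
- knife: Cobbler's knife with turned wooden handle, 210 mm long, 26 mm high, lies just right of the rack, blade towards the uphill way. Origin under the middle of the handle.
- cork: Cork stub standing just left of the rack, 32 mm diameter, 26 mm high. Origin centre of underside.
- tack_tin: Round open brass tin of tacks, 104 mm diameter, 38 mm high, right of the rack. Origin centre of underside.
- hammer: Hammer lying on the bench at the right. Origin under its middle.
- shoe_last: Green shoe last on its sole, 250 mm long, 110 mm high, at the left. Origin centre of underside.
- awl: Awl with wooden handle, 130 mm long, lying at the left. Origin under its middle.
There are look-alikes about, which are no part of the job. Leave any blue or purple look-alike of the green_bobbin alone.

How it is judged:
By the outcome, as a careful person would: the job done as asked, in the order asked, and still so for the second after the job is handed in, with the robot touching nothing.
It also fails if it takes over 38 s, if anything falls off the work surface, if the arm or the gripper's body presses on something with over 40 N, if the wrist force passes 120 N, or if a joint passes its speed limit or range.

## Working session

There is one attempt and no reset: what is moved stays moved. The work goes in short steps, Python scripts to look and compute and a tool call to move; the robot and the scene stay as the last step left them, time stands still between calls to the robot, and variables do not carry over. Pictures are saved under pics/ and viewed, and the job is handed in when it is done.

Besides the shell and the picture viewer there is one more tool, called after "Call:" by a JSON object that holds its "fn" and its "kwargs", one argument or row to a line. send_rows: Moves the arm, as the interface text tells. Its arguments: {"type":"object","properties":{"grip":{"type":"array","items":{"type":"number"}},"offset":{"type":"array","items":{"type":"array","items":{"type":"number"}}},"twist":{"type":"array","items":{"type":"number"}},"newtons":{"type":"number"}},"required":["grip","offset","twist"]}

```bash
mkdir -p pics; ls
python3 - <<'E'
from workcell import monitor, viewer, manip
import cv2, numpy as np, pickle
print(monitor.get_obs())
d={}
for n in ("side","top"):
    p,z=viewer.camera(n); cv2.imwrite(f"pics/{n}0.png",p); m=viewer.camera_model(n); d[n]=(p,z,m)
    print(n,m)
    for t in ("green_bobbin","red_bobbin","rack","home_left","home_right","slope"):
        try: print(t,[(np.round(r["position"],1).tolist(),round(r["score"],2)) for r in viewer.spot_point(t,n)][:3])
        except Exception as e: print(t,e)
print(viewer.camera_model("wrist"), manip.tcp_to_grasp)
pickle.dump(d,open("v0.pkl","wb"))
print(monitor.get_obs()["clock"])
E
```

```text
pics
{'clock': 0.0, 'joint_pos': array([ 1.31042595,  0.33286124, -0.06469513,  1.46096429,  0.02162025,
        1.34990637, -0.08849543]), 'joint_velocities': array([-0.00057425,  0.00047107,  0.00145334, -0.00168239,  0.00033449,
       -0.00044292, -0.00020187]), 'tau': array([ 2.91920160e-04, -6.25448799e+01,  4.91072936e-02, -3.91615713e+01,
        1.61736365e-02,  9.65731888e-03,  1.17741115e-05]), 'position': array([ 0.14710339, -0.60704313,  0.2305116 ]), 'ee_rot': array([-0.70202246, -0.08437757,  0.7022063 , -0.08337384]), 'ft_force': array([ 0.2834126 , -0.83530894, -0.43330992]), 'torque': array([ 0.02302249,  0.01113427, -0.02230856]), 'grip_width': 0.9996282549653696}
side {'camera_matrix': array([[386.42639212,   0.        , 278.04829833],
       [  0.        , 386.42639212, 215.11223078],
       [  0.        ,   0.        ,   1.        ]]), 'R': array([[-0.76923256, -0.63868838,  0.01893176],
       [-0.42735409,  0.49222427, -0.75834276],
       [ 0.47502604, -0.59143251, -0.65158103]]), 't': array([0.41123966, 0.27873829, 0.6774996 ])}
green_bobbin [([298.1, 232.6]
[... 762 characters left out ...]
], 0.85)]
rack [([292.1, 189.8], 0.88)]
home_left [([273.2, 167.5], 0.59), ([283.4, 222.1], 0.28)]
home_right [([304.9, 161.5], 0.91)]
slope [([297.9, 223.3], 0.64)]
{'camera_matrix': array([[325.1922621 ,   0.        , 275.58243038],
       [  0.        , 325.1922621 , 208.14388004],
       [  0.        ,   0.        ,   1.        ]]), 'mount': array([[-2.39372976e-04, -3.15631870e-01,  9.48881692e-01,
        -1.41531425e-01],
       [ 9.99999912e-01, -4.02697895e-04,  1.18316821e-04,
        -3.14516923e-04],
       [ 3.44768100e-04,  9.48881637e-01,  3.15631938e-01,
        -8.14572294e-02],
       [ 0.00000000e+00,  0.00000000e+00,  0.00000000e+00,
         1.00000000e+00]])} 0.0187
0.7
```

View images.

View pics/side0.png

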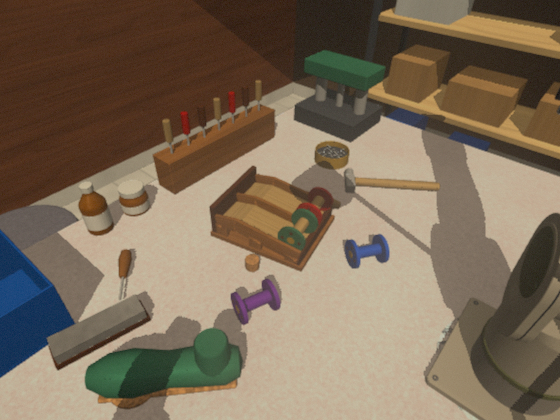

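View pics/top0.png

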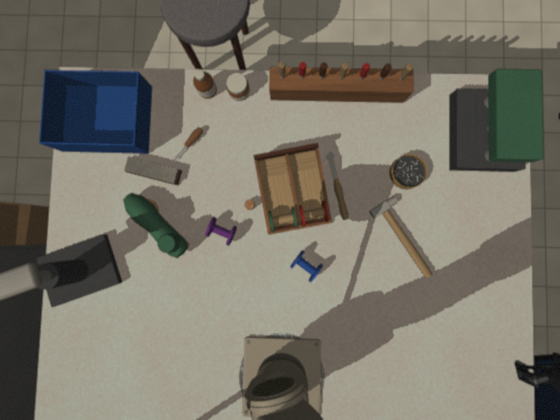

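Run:
```python
import cv2
a=cv2.imread("pics/side0.png")[140:340,190:420]; b=cv2.imread("pics/top0.png")[110:290,180:400]
cv2.imwrite("pics/c1.png",cv2.resize(a,None,fx=3,fy=3)[:600,:690]); cv2.imwrite("pics/c2.png",cv2.resize(b,None,fx=3.3,fy=3.3))
```

```text
(no output)
```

View pics/c1.png

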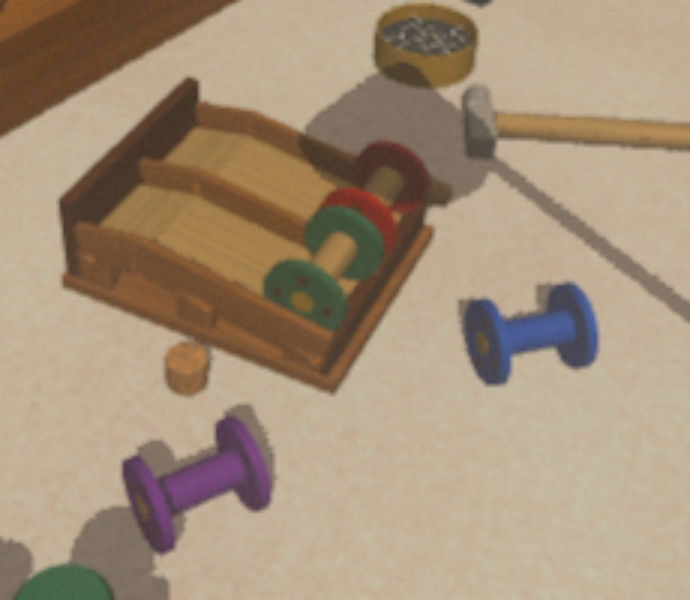

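View pics/c2.png

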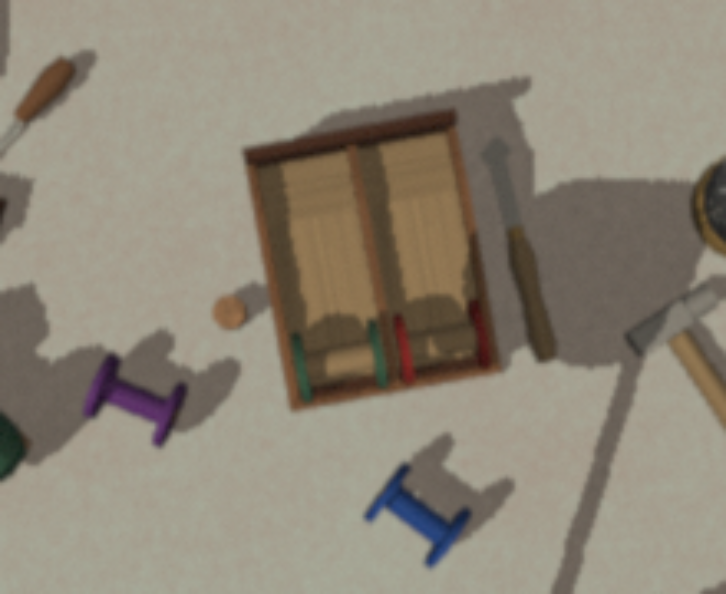

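```bash
cat > h.py <<'E'
import numpy as np, pickle
from scipy.optimize import least_squares
from scipy.spatial.transform import Rotation as R
def proj(m,X):
    c=np.asarray(X)@m["R"].T+m["t"]; k=m["camera_matrix"]
    return np.c_[c[:,0]/c[:,2]*k[0,0]+k[0,2], c[:,1]/c[:,2]*k[1,1]+k[1,2]]
def deproj(m,uv,z):
    k=m["camera_matrix"]; c=np.array([(uv[0]-k[0,2])/k[0,0]*z,(uv[1]-k[1,2])/k[1,1]*z,z]); return m["R"].T@(c-m["t"])
def rack2w(q,P):
    P=np.atleast_2d(P).astype(float); c,s=np.cos(q[3]),np.sin(q[3])
    return P@np.array([[c,-s,0],[s,c,0],[0,0,1]]).T+np.array(q[:3])
E
python3 - <<'E'
from h import *
import cv2
d=pickle.load(open("v0.pkl","rb"))
L=[73,46,82];Rr=[73,-46,82];S=[-100,0,30];G=[-83,46,65];RB=[-83,-46,65]
obs=[("side",L,(236.4,200.8)),("side",Rr,(257.4,180.4)),("side",S,(310.6,231.1)),("side",G,(298.1,232.6)),("side",RB,(313.8,204.2)),
("top",L,(273.2,167.5)),("top",Rr,(304.9,161.5)),("top",S,(297.9,223.3)),("top",G,(282.8,218.7)),("top",RB,(311.3,217)),("top",[0,0,0],(292.1,189.8)),("side",[0,0,0],(276,228.8))]
def f(q,o=obs):
    return np.concatenate([(proj(d[n][2],rack2w(q,np.array(P)/1e3))[0]-uv) for n,P,uv in o])
s=least_squares(f,[0.55,0,0,0.15],loss="soft_l1"); print(s.x); print(np.round(s.fun.reshape(-1,2),1))
q0=s.x
s2=least_squares(lambda p:f([p[0],p[1],0,p[2]]),[0.55,0,0.15],loss="soft_l1"); print(s2.x)
q=[s2.x[0],s2.x[1],0,s2.x[2]]
# depth of green bobbin regions
for n in ("side","top"):
    p,z,m=d[n]
    hsv=cv2.cvtColor(p,cv2.COLOR_BGR2HSV); 
    mk=(hsv[...,0]>45)&(hsv[...,0]<90)&(hsv[...,1]>80)
    c=proj(m,rack2w(q,np.array([G])/1e3))[0]
    V,U=np.nonzero(mk); k=np.hypot(U-c[0],V-c[1])<35
    X=np.array([deproj(m,(u,v),z[v,u]) for u,v in zip(U[k],V[k])])
    print(n,c,len(X),X.mean(0),X.min(0),X.max(0))
    im=cv2.resize(p,None,fx=3,fy=3)
    def dr(P,col):
        a=proj(m,rack2w(q,np.array(P)/1e3))*3+1
        for i in range(len(a)-1): cv2.line(im,tuple(int(v) for v in a[i]),tuple(int(v) for v in a[i+1]),col,1)
    B=[[-120,-100,0],[-120,100,0],[120,100,0],[120,-100,0],[-120,-100,0]]
    dr(B,(0,0,255)); dr([[105,-92,89],[105,92,89]],(255,0,0)); dr([[-100,-92,38],[-100,92,38]],(255,255,0)); dr([[50,-88,54],[50,88,54]],(255,0,255))
    for y in (4,88,-4,-88): dr([[-100,y,52],[50,y,76],[105,y,66]],(0,255,255))
    a=(c*3).astype(int); a=proj(m,rack2w(q,[[0,0,.04]]))[0]*3; a=a.astype(int)
    cv2.imwrite(f"pics/ov_{n}.png",im[a[1]-230:a[1]+230,a[0]-300:a[0]+300])
E
```

```text
[ 0.56198102 -0.01836013  0.00235267  0.18946207]
[[ 1.1  0.3]
 [ 0.7  0.7]
 [ 1.4  0.2]
 [-0.8 -3.2]
 [ 1.   2.3]
 [-0.3 -1.2]
 [-0.9 -0.3]
 [-0.2 -0.6]
 [-1.2  0.5]
 [ 1.2 -2.9]
 [ 0.1  1.4]
 [-1.7 -2.4]]
[ 0.56260544 -0.01893674  0.18977033]
side [297.21009933 229.94989191] 21 [0.47602824 0.0200789  0.08876771] [ 0.44433046 -0.02609642  0.06779144] [0.502737   0.0505097  0.09680052]
top [281.7996339  219.00544757] 35 [0.465298   0.01399029 0.09309731] [ 0.43931309 -0.03107769  0.08207144] [0.49817859 0.0447278  0.10245231]
```

View pics/ov_side.png

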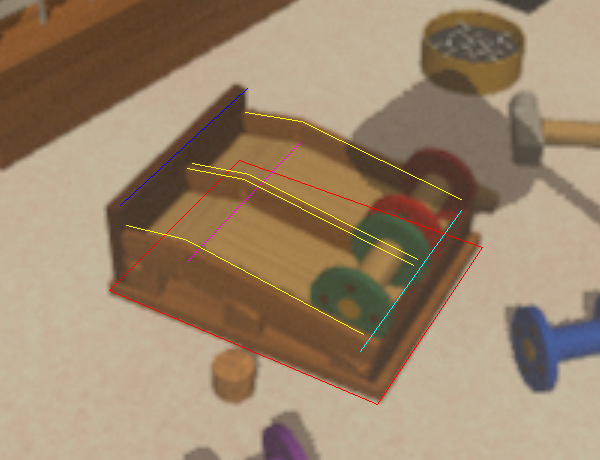

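View pics/ov_top.png

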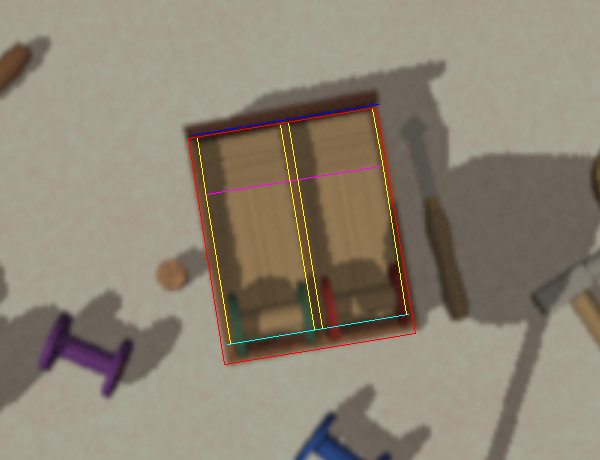

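```bash
cat >> h.py <<'E'
Q=[0.5625,-0.019,0,0.19]
def plan(obs,target_w,yaw=None,q=Q):
    Rm=R.from_quat(obs["ee_rot"]).as_matrix(); off=Rm.T@(np.array(target_w)-obs["position"])
    yaw=q[3] if yaw is None else yaw
    zt=np.array([np.cos(yaw),np.sin(yaw),0]); v=Rm.T@zt
    tw=np.degrees(np.arctan2(-v[1],v[2])) # rotate z towards -y for + about x
    return np.round(off*1e3,1),round(tw,1)
E
python3 - <<'E'
from h import *
from workcell import monitor
o=monitor.get_obs(); print(R.from_quat(o["ee_rot"]).as_matrix().round(3))
t=rack2w(Q,[-.135,.046,.20])[0]; print(t, plan(o,t))
E
```

```text
[[ 0.     0.236 -0.972]
 [-0.    -0.972 -0.236]
 [-1.     0.     0.   ]]
[0.42124192 0.00067624 0.2       ] (array([  31.3, -526.5, -409.5]), np.float64(-177.3))
```

Run:
```python
from h import *
from workcell import monitor
o=monitor.get_obs(); R0=R.from_quat(o["ee_rot"])
d=(np.array([.421,.001,.2])-o["position"])/5
for k in range(5):
    print(np.round((R0*R.from_euler("x",-35.5*k,degrees=True)).inv().apply(d)*1e3))
```

```text
[   6. -105.  -82.]
[   6.  -38. -128.]
[   6.   43. -126.]
[  6. 108. -78.]
[  6. 133.  -0.]
```

Call:
{"fn": "send_rows", "kwargs": {
  "grip": [255,255,255,255,255],
  "offset": [
    [1,-21,-16],
    [2,-42,-33],
    [3,-63,-49],
    [5,-84,-66],
    [6,-105,-82]
  ],
  "twist": [-7.1,-14.2,-21.3,-28.4,-35.5],
  "newtons": 20
}}

```text
clock: 1.12
position: [0.2027, -0.4848, 0.2252]
ee_rot: [-0.642, -0.296, 0.642, -0.296]
ft_force: [0.1, -0.2, -0.4]
grip_width: 0.297
```

Call:
{"fn": "send_rows", "kwargs": {
  "grip": [255,255,255,255,255],
  "offset": [
    [1,-8,-26],
    [2,-15,-51],
    [3,-23,-77],
    [5,-30,-102],
    [6,-38,-128]
  ],
  "twist": [-7.1,-14.2,-21.3,-28.4,-35.5]
}}

```text
clock: 1.53
position: [0.2576, -0.3633, 0.2193]
ee_rot: [-0.521, -0.477, 0.522, -0.478]
ft_force: [1.1, 0.2, 0.7]
grip_width: -0.004
```

Call:
{"fn": "send_rows", "kwargs": {
  "grip": [255,255,255,255,255],
  "offset": [
    [1,9,-25],
    [2,17,-50],
    [3,26,-76],
    [5,34,-101],
    [6,43,-126]
  ],
  "twist": [-7.1,-14.2,-21.3,-28.4,-35.5]
}}

```text
clock: 1.95
position: [0.312, -0.2418, 0.2134]
ee_rot: [0.351, 0.614, -0.351, 0.614]
ft_force: [0.9, -0.7, 0.9]
grip_width: -0.001
```

Run:
```python
from h import *
from workcell import monitor
o=monitor.get_obs(); t=rack2w(Q,[-.135,.046,.20])[0]; print(o["clock"],o["position"],o["joint_pos"],plan(o,t),o["ft_force"],o["grip_width"])
```

```text
1.95 [ 0.31204828 -0.24178305  0.21336483] [ 1.04525069 -0.15941124 -0.44963734  2.01841623 -0.07185804  1.26721479
  1.1538278 ] (array([  13.2,  217.1, -153.6]), np.float64(-70.4)) [ 0.87474617 -0.68509115  0.94791081] -0.0011489362894169205
```

Call:
{"fn": "send_rows", "kwargs": {
  "grip": [255,255,255,255,255],
  "offset": [
    [1,22,-15],
    [2,43,-31],
    [4,65,-46],
    [5,87,-62],
    [6,108,-77]
  ],
  "twist": [-7.1,-14.2,-21.3,-28.4,-35.5]
}}

```text
clock: 2.37
position: [0.367, -0.1208, 0.2075]
ee_rot: [0.147, 0.691, -0.147, 0.692]
ft_force: [1.1, -0.1, -0.5]
grip_width: 0.002
```

Call:
{"fn": "send_rows", "kwargs": {
  "grip": [255,255,255,255,255],
  "offset": [
    [1,27,0],
    [2,54,0],
    [4,80,0],
    [5,107,0],
    [6,133,0]
  ],
  "twist": [-7,-14,-21,-28,-35]
}}

```text
clock: 2.78
position: [0.4219, 0.0003, 0.2015]
ee_rot: [-0.068, 0.704, 0.067, 0.704]
ft_force: [-0.2, -0.9, -0.6]
grip_width: -0.0
```

Run:
```python
from h import *
from workcell import monitor, viewer
import cv2
o=monitor.get_obs(); t=rack2w(Q,[-.135,.046,.20])[0]; print(o["clock"],o["position"],o["joint_pos"],plan(o,t),o["ft_force"],o["grip_width"])
p,z=viewer.camera("wrist"); cv2.imwrite("pics/w1.png",p)
m=viewer.camera_model("wrist"); pickle.dump((o,p,z,m),open("w1.pkl","wb"))
for t in ("green_bobbin","red_bobbin","home_left","home_right","slope"):
    print(t,[(np.round(r["position"],1).tolist(),round(r["score"],2)) for r in viewer.spot_point(t,"wrist")][:3])
```

```text
2.7833 [4.21944420e-01 3.34456816e-04 2.01528124e-01] [ 0.68609026 -0.08086746 -0.74632625  1.9676432  -0.05755163  1.23309085
  1.72284125] (array([ 1.5,  0.5, -0.6]), np.float64(0.1)) [-0.15250996 -0.90479454 -0.62838592] -0.00030920835501114917
green_bobbin [([440.5, 228.3], 0.9), ([273.7, 248.9], 0.87), ([222.5, 88.9], 0.67)]
red_bobbin [([181.4, 249.6], 0.63), ([19.6, 267.6], 0.49)]
home_left [([274.9, 374.6], 0.96)]
home_right []
slope [([229.6, 220.3], 0.78)]
```

View pics/w1.png

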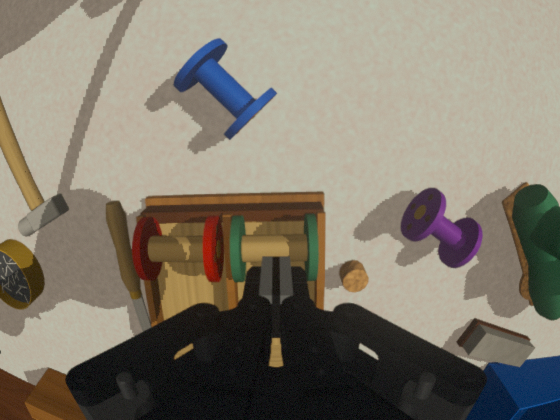

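```bash
cat >> h.py <<'E'
def wray(o,m,uv):
    k=m["camera_matrix"]; a=np.array([uv[0]-k[0,2],uv[1]-k[1,2]]); r=np.hypot(*a); th=r/k[0,0]
    d=np.array([*(a/max(r,1e-9)*np.sin(th)),np.cos(th)])
    M=m["mount"]; Rm=R.from_quat(o["ee_rot"]).as_matrix()
    return Rm@M[:3,3]+o["position"], Rm@M[:3,:3]@d, d
def wz(o,m,uv,z):
    c,d,_=wray(o,m,uv); return c+d*(z-c[2])/d[2]
def wdep(o,m,uv,dep):
    c,d,dc=wray(o,m,uv); return c+d*dep/dc[2]
def w2rack(P,q=Q):
    c,s=np.cos(q[3]),np.sin(q[3]); return (np.array(P)-q[:3])@np.array([[c,-s,0],[s,c,0],[0,0,1]])
E
python3 - <<'E'
from h import *
o,p,z,m=pickle.load(open("w1.pkl","rb"))
for n,uv,h in (("green",(273.7,248.9),.065),("slope",(229.6,220.3),.03),("red",(181.4,249.6),.065),("cornerL",(323,193),.01),("cornerR",(148,198),.01)):
    print(n,(w2rack(wz(o,m,uv,h))*1e3).round(1))
for uv in ((260,250),(285,250),(260,240),(285,258),(236,248),(313,247),(170,250)): print(uv,(w2rack(wdep(o,m,uv,z[uv[1],uv[0]]))*1e3).round(1), z[uv[1],uv[0]])
E
```

```text
green [-82.  44.  65.]
slope [-97.6  -1.9  30. ]
red [-79.8 -46.2  65. ]
cornerL [-121.4   96.4   10. ]
cornerR [-116.1  -98.1   10. ]
(260, 250) [-86.1  31.6  76. ] 0.29414207
(285, 250) [-86.7  54.3  77.1] 0.2929489
(260, 240) [-93.1  31.4  69.5] 0.29815066
(285, 258) [-145.2   50.2  206.8] 0.15141574
(236, 248) [-95.1  11.7  91.2] 0.27694544
(313, 247) [-97.2  77.6  93.3] 0.274234
(170, 250) [-84.3 -54.1  75.8] 0.2950204
```

```bash
cat >> h.py <<'E'
_g=np.array([0.,0,0])
E
python3 - <<'E'
from h import *
o,p,z,m=pickle.load(open("w1.pkl","rb"))
g=wz(o,m,(273.7,248.9),.065); print(g)
r=wz(o,m,(181.4,249.6),.065);s=wz(o,m,(229.6,220.3),.03); print(np.arctan2(-(r-g)[0]*-1,1), np.arctan2((r-g)[0],-(r-g)[1]))
# new Q: yaw .21, mean of green, red, slope
yaw=.21; c=[]
for P,X in (([-.083,.046,.065],g),([-.083,-.046,.065],r),([-.1,0,.03],s)):
    c.append(X-rack2w([0,0,0,yaw],P)[0])
c=np.array(c); print(c.round(4)); q=[*c.mean(0)[:2].round(4),0,yaw]; print(q)
open("h.py","a").write(f"\nQ={[float(v) for v in q]}\n")
t=rack2w(q,[-.125,.046,.20])[0]; print(t,plan(o,t,yaw=yaw))
E
```

```text
[0.47372193 0.00868738 0.065     ]
0.019130476337970204 0.21387670307963486
[[ 0.5645 -0.019  -0.    ]
 [ 0.5644 -0.0171  0.    ]
 [ 0.5649 -0.0185  0.    ]]
[np.float64(0.5646), np.float64(-0.0182), 0, 0.21]
[0.43275698 0.00073193 0.2       ] (array([ 1.5, -1.7, 10.7]), np.float64(-1.1))
```

Call:
{"fn": "send_rows", "kwargs": {
  "grip": [255,255,255,255,255],
  "offset": [
    [0,-1.5,10],
    [25,-1.5,10],
    [50,-1.5,10],
    [75,-1.5,10],
    [100,-1.5,10]
  ],
  "twist": [-1,-1,-1,-1,-1]
}}

```text
clock: 3.5
position: [0.4314, -0.002, 0.1004]
ee_rot: [-0.071, 0.703, 0.07, 0.704]
ft_force: [0.2, -0.1, 0.7]
grip_width: 0.001
```

Call:
{"fn": "send_rows", "kwargs": {
  "grip": [255,255,255,255,255],
  "offset": [
    [12,0,0],
    [24,0,0],
    [36,0,0],
    [44,0,0],
    [44,0,0]
  ],
  "twist": [0,0,0,0,0]
}}

```text
clock: 3.92
position: [0.4305, -0.0016, 0.056]
ee_rot: [-0.071, 0.704, 0.071, 0.703]
ft_force: [-0.2, -0.5, -0.3]
grip_width: -0.0
```

Run:
```python
from h import *
from workcell import monitor, viewer
import cv2
o=monitor.get_obs(); print(o["clock"],w2rack(o["position"],Q)*1e3,o["ft_force"],plan(o,o["position"],q=Q))
for n in ("wrist","side"):
    p,z=viewer.camera(n); cv2.imwrite(f"pics/{n}2.png",p if n=="wrist" else cv2.resize(p[130:290,190:400],None,fx=3.5,fy=3.5))
```

```text
3.9167 [-127.68680456   44.18587846   56.01349653] [-0.22217246 -0.50911465 -0.28180432] (array([0., 0., 0.]), np.float64(-0.5))
```

View pics/wrist2.png

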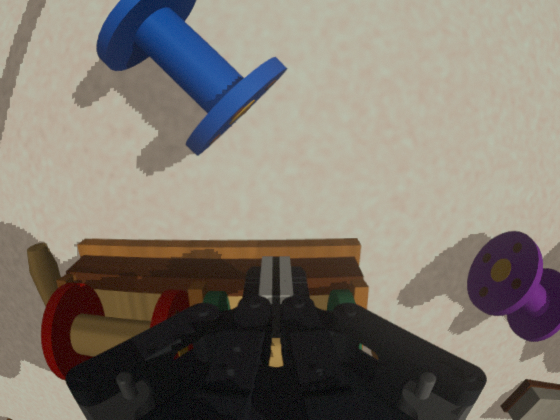

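View pics/side2.png

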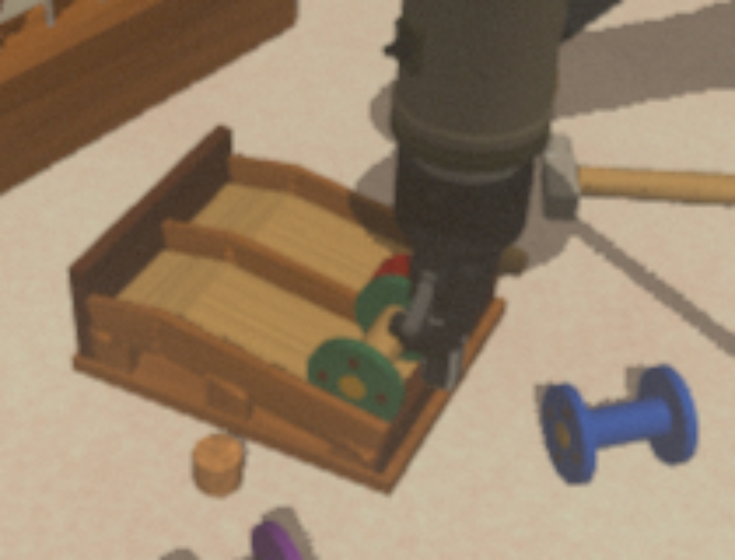

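Call:
{"fn": "send_rows", "kwargs": {
  "grip": [255,255,255,255,255],
  "offset": [
    [-4,0.5,3],
    [-4,1,6],
    [-4,1,9],
    [-4,1,12],
    [-4,1,15]
  ],
  "twist": [0,0,0,0,0]
}}

```text
clock: 4.43
position: [0.4467, 0.0034, 0.0615]
ee_rot: [-0.072, 0.703, 0.072, 0.704]
ft_force: [0.1, -0.3, -0.0]
grip_width: 0.001
```

Call:
{"fn": "send_rows", "kwargs": {
  "grip": [255,255,255,255,255],
  "offset": [
    [-0.5,0,3],
    [-1,0,6],
    [-1.4,0,9],
    [-1.9,0,12],
    [-2.4,0,15]
  ],
  "twist": [0,0,0,0,0]
}}

```text
clock: 4.85
position: [0.4611, 0.0064, 0.0637]
ee_rot: [-0.072, 0.703, 0.072, 0.703]
ft_force: [0.6, 0.2, 0.2]
grip_width: -0.005
```

Call:
{"fn": "send_rows", "kwargs": {
  "grip": [255,255,255,255,255],
  "offset": [
    [-0.5,0,3],
    [-1,0,6],
    [-1.4,0,9],
    [-1.9,0,12],
    [-2.4,0,15]
  ],
  "twist": [0,0,0,0,0]
}}

```text
clock: 5.27
position: [0.4758, 0.0094, 0.0661]
ee_rot: [-0.072, 0.703, 0.072, 0.703]
ft_force: [0.1, 0.6, -0.7]
grip_width: -0.003
```

```bash
cat > look.py <<'E'
import sys
from h import *
from workcell import monitor, viewer
import cv2
o=monitor.get_obs(); print(o["clock"],w2rack(o["position"],Q)*1e3,o["ft_force"],plan(o,o["position"],q=Q))
for n in ("wrist","side"):
    p,z=viewer.camera(n); cv2.imwrite(f"pics/{n}{sys.argv[1]}.png",p if n=="wrist" else cv2.resize(p[130:290,190:400],None,fx=3.5,fy=3.5))
E
python3 look.py 3
```

```text
5.2667 [-81.10216853  45.52086233  66.14225039] [ 0.10989091  0.61546305 -0.7222118 ] (array([0., 0., 0.]), np.float64(-0.4))
```

View pics/side3.png

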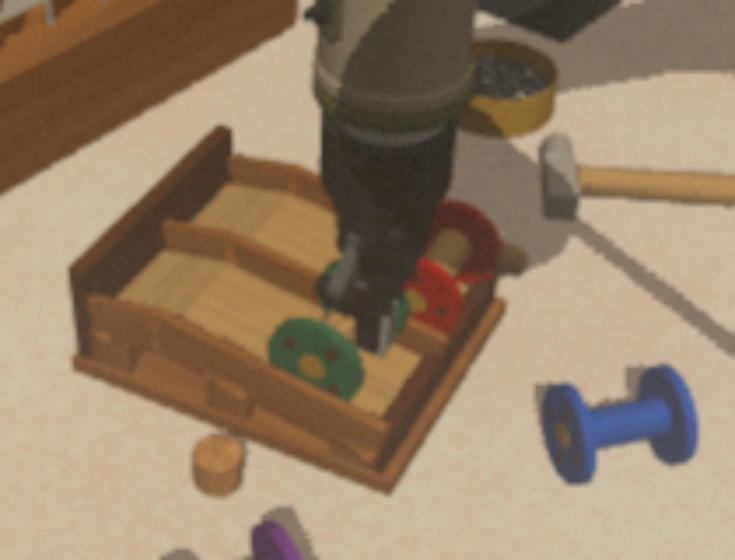

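View pics/wrist3.png

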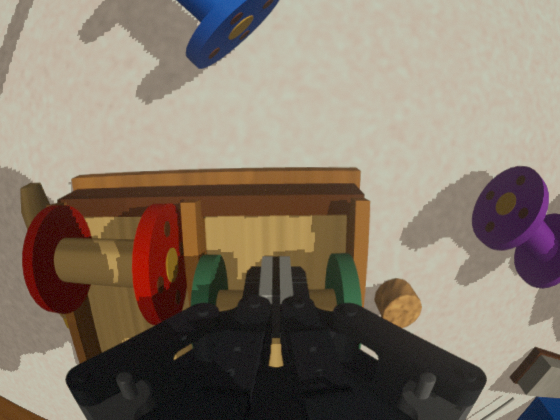

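Call:
{"fn": "send_rows", "kwargs": {
  "grip": [255,255,255,255,255],
  "offset": [
    [-0.5,0,3],
    [-1,0,6],
    [-1.4,0,9],
    [-1.9,0,12],
    [-2.4,0,15]
  ],
  "twist": [0,0,0,0,0]
}}

```text
clock: 5.78
position: [0.4905, 0.0124, 0.0686]
ee_rot: [-0.072, 0.703, 0.072, 0.703]
ft_force: [0.1, 0.0, -0.3]
grip_width: 0.003
```

Call:
{"fn": "send_rows", "kwargs": {
  "grip": [255,255,255,255,255],
  "offset": [
    [-0.5,0,3],
    [-1,0,6],
    [-1.4,0,9],
    [-1.9,0,12],
    [-2.4,0,15]
  ],
  "twist": [0,0,0,0,0]
}}

```text
clock: 6.2
position: [0.5052, 0.0155, 0.0709]
ee_rot: [-0.072, 0.703, 0.072, 0.703]
ft_force: [-0.3, 0.1, 0.5]
grip_width: -0.003
```

Call:
{"fn": "send_rows", "kwargs": {
  "grip": [255,255,255,255,255],
  "offset": [
    [-0.5,0,3],
    [-1,0,6],
    [-1.4,0,9],
    [-1.9,0,12],
    [-2.4,0,15]
  ],
  "twist": [0,0,0,0,0]
}}

```text
clock: 6.62
position: [0.5199, 0.0185, 0.0733]
ee_rot: [-0.072, 0.703, 0.072, 0.703]
ft_force: [-0.2, -0.4, 0.8]
grip_width: -0.001
```

Call:
{"fn": "send_rows", "kwargs": {
  "grip": [255,255,255,255,255],
  "offset": [
    [-0.5,0,3],
    [-1,0,6],
    [-1.4,0,9],
    [-1.9,0,12],
    [-2.4,0,15]
  ],
  "twist": [0,0,0,0,0]
}}

```text
clock: 7.03
position: [0.5346, 0.0215, 0.0758]
ee_rot: [-0.072, 0.703, 0.072, 0.703]
ft_force: [-0.2, -0.1, 1.0]
grip_width: -0.003
```

Call:
{"fn": "send_rows", "kwargs": {
  "grip": [255,255,255,255,255],
  "offset": [
    [-0.5,0,3],
    [-1,0,6],
    [-1.4,0,9],
    [-1.9,0,12],
    [-2.4,0,15]
  ],
  "twist": [0,0,0,0,0]
}}

```text
clock: 7.45
position: [0.5492, 0.0245, 0.0781]
ee_rot: [-0.072, 0.703, 0.072, 0.703]
ft_force: [-0.4, 0.6, -0.5]
grip_width: 0.003
```

```bash
python3 look.py 4
```

```text
7.45 [-6.11042612 45.00372518 78.11996419] [-0.41849118  0.57586592 -0.46067785] (array([0., 0., 0.]), np.float64(-0.4))
```

View pics/side4.png

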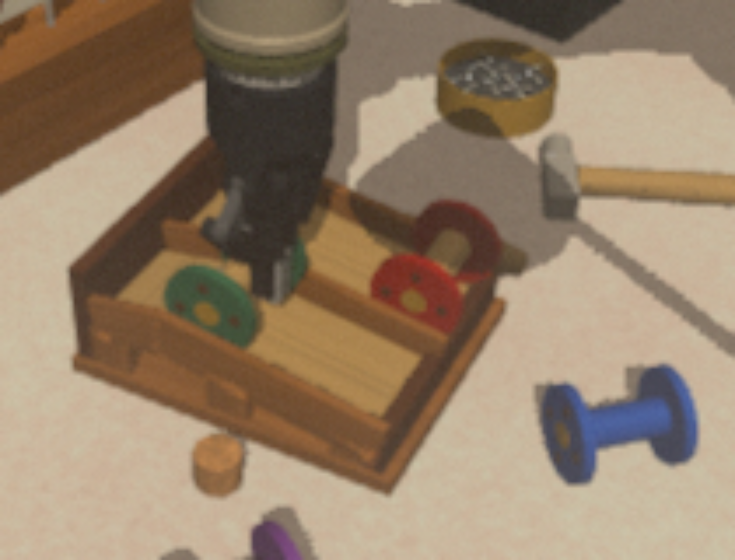

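View pics/wrist4.png

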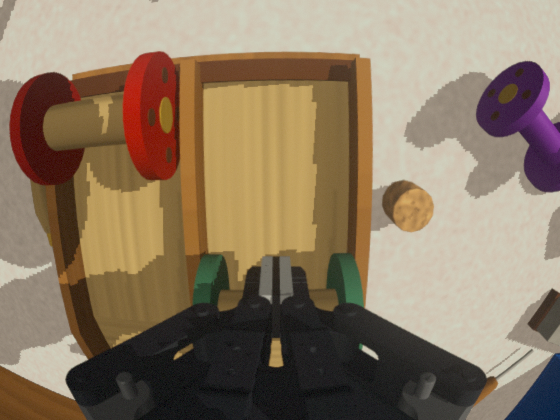

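Call:
{"fn": "send_rows", "kwargs": {
  "grip": [255,255,255,255,255],
  "offset": [
    [-0.5,0,3],
    [-1,0,6],
    [-1.4,0,9],
    [-1.9,0,12],
    [-2.4,0,15]
  ],
  "twist": [0,0,0,0,0]
}}

```text
clock: 7.97
position: [0.564, 0.0276, 0.0806]
ee_rot: [-0.072, 0.703, 0.072, 0.704]
ft_force: [-0.2, 0.2, 0.9]
grip_width: -0.002
```

Call:
{"fn": "send_rows", "kwargs": {
  "grip": [255,255,255,255,255],
  "offset": [
    [-0.3,0,2],
    [-0.6,0,4],
    [-0.9,0,6],
    [-1.2,0,8],
    [-1.5,0,10]
  ],
  "twist": [0,0,0,0,0]
}}

```text
clock: 8.38
position: [0.5736, 0.0295, 0.082]
ee_rot: [-0.072, 0.704, 0.072, 0.703]
ft_force: [0.1, -0.2, -0.1]
grip_width: -0.003
```

Call:
{"fn": "send_rows", "kwargs": {
  "grip": [255,255,255,255,255],
  "offset": [
    [-0.2,0,1.6],
    [-0.3,0,3.2],
    [-0.3,0,4.8],
    [-0.3,0,6.4],
    [-0.3,0,8]
  ],
  "twist": [0,0,0,0,0]
}}

```text
clock: 8.8
position: [0.5814, 0.0311, 0.0823]
ee_rot: [-0.072, 0.703, 0.072, 0.703]
ft_force: [-0.0, 0.6, -0.6]
grip_width: -0.003
```

Call:
{"fn": "send_rows", "kwargs": {
  "grip": [255,255,255,255,255],
  "offset": [
    [0,0,1.4],
    [0,0,2.8],
    [0,0,4.2],
    [0,0,5.6],
    [0,0,7]
  ],
  "twist": [0,0,0,0,0]
}}

```text
clock: 9.22
position: [0.5883, 0.0325, 0.0823]
ee_rot: [-0.072, 0.703, 0.072, 0.703]
ft_force: [0.4, -0.0, 0.1]
grip_width: -0.005
```

```bash
python3 look.py 5
```

```text
9.2167 [33.72350404 44.6847257  82.3047284 ] [ 0.36071527 -0.00219683  0.11408787] (array([0., 0., 0.]), np.float64(-0.4))
```

View pics/side5.png

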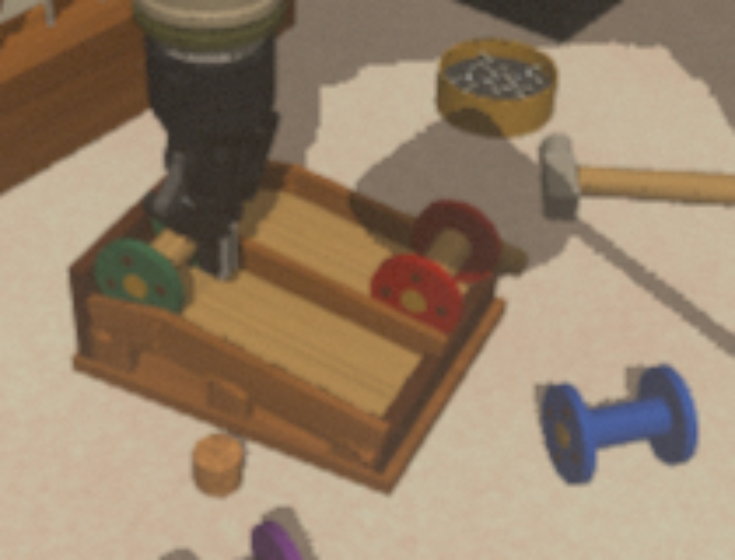

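View pics/wrist5.png

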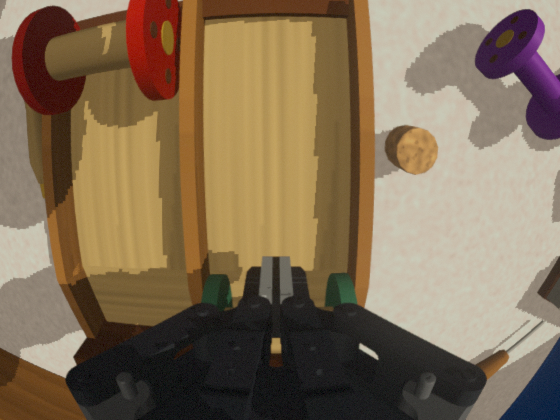

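Call:
{"fn": "send_rows", "kwargs": {
  "grip": [255,255,255,255,255],
  "offset": [
    [0,0,-5],
    [0,0,-12],
    [0,0,-20],
    [-10,0,-30],
    [-25,0,-40]
  ],
  "twist": [0,0,0,0,0]
}}

```text
clock: 9.73
position: [0.5468, 0.0241, 0.1062]
ee_rot: [-0.072, 0.705, 0.072, 0.702]
ft_force: [0.3, -0.4, -0.3]
grip_width: 0.0
```

Call:
{"fn": "send_rows", "kwargs": {
  "grip": [255,255,255,255,255],
  "offset": [
    [-25,0,-20],
    [-50,0,-40],
    [-75,0,-60],
    [-100,0,-80],
    [-120,0,-100]
  ],
  "twist": [0,0,0,0,0]
}}

```text
clock: 10.15
position: [0.4496, 0.0043, 0.2286]
ee_rot: [-0.072, 0.703, 0.071, 0.704]
ft_force: [0.1, -0.3, -0.3]
grip_width: -0.002
```

Call:
{"fn": "send_rows", "kwargs": {
  "grip": [255,255,255,255,255],
  "offset": [
    [0,0,-8],
    [0,0,-15],
    [0,0,-15],
    [0,0,-15],
    [0,0,-15]
  ],
  "twist": [0,0,0,0,0]
}}

```text
clock: 10.57
position: [0.4362, 0.0015, 0.2264]
ee_rot: [-0.071, 0.704, 0.072, 0.703]
ft_force: [1.4, -0.1, 0.1]
grip_width: 0.002
```

Run:
```python
from h import *
from workcell import monitor, viewer
import cv2
for i in range(2):
  for n in ("top","side"):
    p,z=viewer.camera(n); m=viewer.camera_model(n)
    r=viewer.spot_point("green_bobbin",n); 
    print(n,[(np.round(a["position"],1).tolist(),round(a["score"],2)) for a in r][:4],"expect home_left",proj(m,rack2w(Q,[.073,.046,.082]))[0],"red",proj(m,rack2w(Q,[-.083,-.046,.065]))[0], [(np.round(a["position"],1).tolist()) for a in viewer.spot_point("red_bobbin",n)][:2])
    cv2.imwrite(f"pics/{n}6.png",cv2.resize(p[130:290,190:400] if n=="side" else p[120:280,190:400],None,fx=3.5,fy=3.5))
print(monitor.get_obs()["clock"],monitor.get_obs()["ft_force"])
```

```text
top [([274.2, 164.9], 0.77), ([225.6, 231.5], 0.56), ([307.9, 265.7], 0.54)] expect home_left [272.46669048 165.98653131] red [312.95843098 212.86927606] [[313.0, 214.4]]
side [([258.1, 303.4], 0.97), ([236.7, 199.4], 0.9), ([366.2, 250.1], 0.82), ([99.5, 336.9], 0.41)] expect home_left [236.72910491 201.98412401] red [313.71706391 206.31920652] [[315.8, 206.6], [249.1, 264.1]]
top [([305.0, 264.2], 0.59), ([272.9, 166.4], 0.54)] expect home_left [272.46669048 165.98653131] red [312.95843098 212.86927606] [[310.8, 212.4]]
side [([368.3, 249.0], 0.86), ([235.4, 201.0], 0.81), ([256.8, 303.0], 0.76)] expect home_left [236.72910491 201.98412401] red [313.71706391 206.31920652] [[316.3, 205.2]]
11.1667 [ 1.10284539  0.22040344 -0.426579  ]
```

View pics/side6.png

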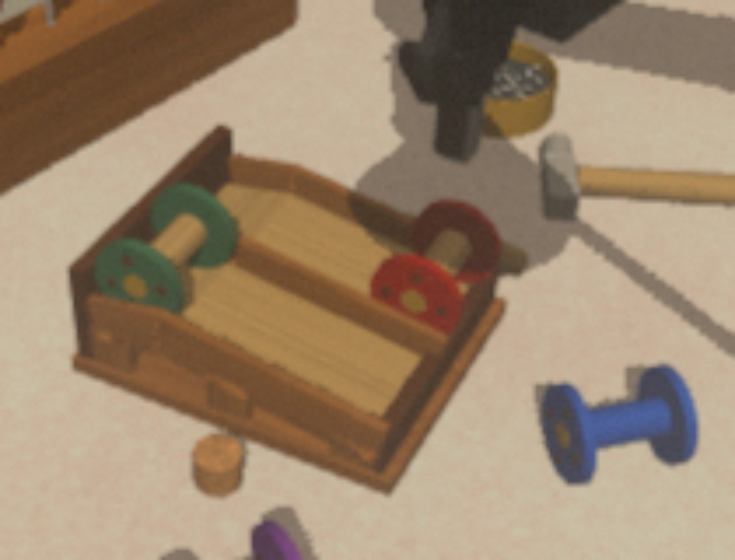

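View pics/top6.png

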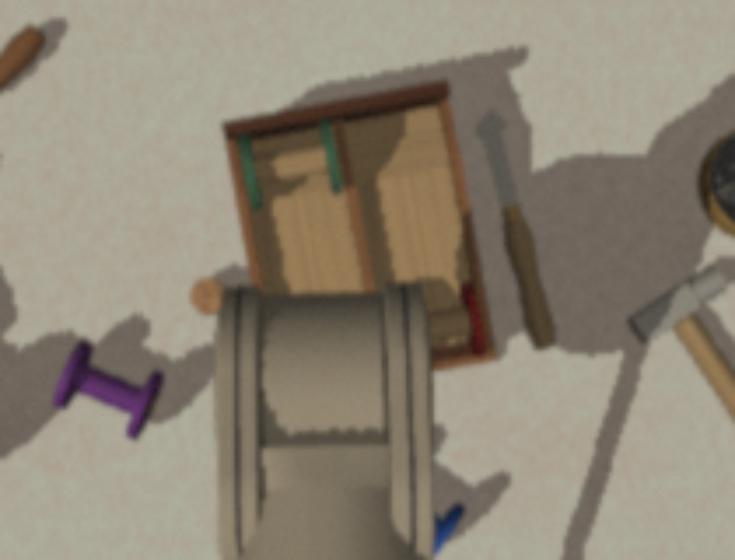

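The side crop shows the green bobbin against the dark stop, at about (236, 200) in the full picture. The red one is still at its lip, at about (315, 206), and the fingers are clear of everything.

```bash
python3 -c "
from workcell import manip
print(manip.hand_in())"
```

```text
the job is handed in; nothing more can be done
None
```

The green bobbin is at the top of the left gutter, resting against the dark stop, and the job is handed in at about 11.2 s on the clock. I pushed it up slowly with the shut fingertips on the wooden core. It rolled over the crest and the last stretch to the stop by itself.

**Green bobbin:** both fixed cameras put it within about 3 pixels of the computed `home_left` point in both looks. The second look was 0.2 to 0.3 s after the first and showed no rolling back.

**Red bobbin and the rest:** the red bobbin is still at its lip, within about 3 pixels of the expected spot. The purple and blue bobbins, the cork and the knife looked unmoved by eye. I did not check the other items separately, and in the last top view the arm hid part of the scene.

**Forces:** wrist force readings after each move stayed within about 1.5 N.

**Disagreement:** the first rack fit gave a yaw of 0.19 rad. The wrist view and the edges in the top view gave 0.21 rad, so I used 0.21.

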